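# Set the stirrer to speed four and start it

## Task

Get the magnetic stirrer mixing the flask of mobile phase: with a fingertip, gently push its speed selector round clockwise, click by click, to mark 4 and not past it (the red mark is 0), without gripping or forcing it, then press the green start button right in once it is set. Leave the flask standing on the stirrer and everything else on the bench where it is, and finish with the arm clear.

Things in the scene. Friction and masses are not known exactly. Their poses are not given: they have to be found in the camera images.
- stirrer: White and lime magnetic stirrer, fixed on the bench, 300 (x) x 180 (y) x 97 mm high. Origin: centre of its underside; x from its front (panel) to its back, y to its left, z up. The front 120 mm of its top is a panel that rises 15 degrees to the back, from 50 to 82 mm high. The steel stirring plate (136 mm across, top 97 mm above the bench) is centred 68 mm behind the origin.
- dial: Flat pale disc, 89 mm across, around the selector, on the stirrer's left half of the panel. Origin: on the selector's axis, at the panel's surface. z: that axis, square to the panel; x: up the slope to the plate; y: to the stirrer's left. Seven marks, 37.5 mm from the axis, 30 degrees apart: 0 (off) a red bar at +y, then black dots growing clockwise, 3 at +x, 6 at -y. Mark 4 is the fourth dot, 30 degrees past +x.
- selector (a joint): Angle of the speed selector, rad: 0 at mark 0, growing clockwise seen from above, 0.5236 a mark, stops at 0 and 3.1416. Click stops: left alone it snaps to the nearest mark; a click takes 0.06 N m (about 2.5 N at the bar's end) and past halfway it jumps on by itself. Starts at mark 0, 1, 2 or 3. Light plastic: fingers on it with more than 10 N in all (forced, or pinched) count as misuse.
- pointer (a point): Pointing end of the selector's bar, 28 mm from the axis, 16.5 mm above the panel. The selector is a black pointer knob: a round skirt 49 mm across, top 7.5 mm above the panel, and on it a straight bar 12 mm wide, 7.5 to 25.5 mm above the panel, reaching from 24 mm behind the axis to 28 mm on the pointing side (white line on top).
- start (a joint): Travel of the start button, m: 0 released, 0.005 fully in. Springs back when let go; fully in takes 4 N. Counts as pressed beyond 0.004.
- start_top (a point): Centre of the top face of the round green start button (26 mm across, in a dark housing 42 mm across), the stirrer's right half of the panel, 86 mm to the right of the selector's axis and 12 mm nearer the front. The top is 22 mm above the panel and 10 mm above the housing; it moves square to the panel, along -z of the dial.
- flask: Clear glass laboratory bottle with a blue screw cap, 70 mm across, 140 mm high, 0.4 kg, loose, standing upright on the steel plate 158 mm behind the dial. Origin: centre of its underside. Not to be moved.
- amber_bottle: Amber glass bottle with blue cap, 86 mm across, 180 mm high, loose on the bench to one side. Origin: centre of its underside. Not to be moved.
- clear_bottle: Clear glass bottle with blue cap, 86 mm across, 180 mm high, loose on the bench to one side. Origin: centre of its underside. Not to be moved.
- beaker: Glass beaker, 68 mm across, 85 mm high, loose on the bench beside the stirrer (its left). Origin: centre of its underside. Not to be moved.
- vial_rack: White rack of small vials, 100 x 70 x 45 mm high, loose on the bench beside the stirrer (its right). Origin: centre of its underside. Not to be moved.
- spatula: Narrow steel laboratory spatula, 180 mm long, 4 mm thick, lying on the bench. Origin: centre of its underside. Not to be moved.
- septa_box: White box with blue lid, 85 x 120 x 48 mm high, lying on the bench. Origin: centre of its underside. Not to be moved.

How it is judged:
On the way, in this order (a step that is already met when the one before it is completed fails the run):
1. the speed selector stands at mark 4 (value of joint selector between 1.9635 and 2.2253 rad), for 0.3 s.
2. the start button is pressed in, with the selector at mark 4 (all of step 1 and value of joint start above 0.004 m), for 0.02 s.
At the end, for the whole second after the job is handed in: The selector rests at mark 4 (within a quarter of a click, 7.5 degrees), the start button has been pressed (beyond 4 of its 5 mm) after that and has sprung back (within 1 mm), the flask stands upright within 20 mm of where it was and every other loose thing within 30 mm (all of step 1 and velocity of joint selector between -0.1 and 0.1 rad/s and value of joint start below 0.001 m and not (distance of flask from where it was at the start of the episode above 0.02 m) and angle between flask's own z axis and vertical below 0.1 rad and not (distance of amber_bottle from where it was at the start of the episode above 0.03 m) and not (distance of clear_bottle from where it was at the start of the episode above 0.03 m) and not (distance of beaker from where it was at the start of the episode above 0.03 m) and not (distance of vial_rack from where it was at the start of the episode above 0.03 m) and not (distance of spatula from where it was at the start of the episode above 0.03 m) and not (distance of septa_box from where it was at the start of the episode above 0.03 m)); the robot touches nothing.
It fails at once if the selector is turned past mark 4 (half a click beyond it) (value of joint selector above 2.3562 rad).
It fails at once if the start button is pressed in (beyond 3 mm) while the selector is not at mark 4 (value of joint start above 0.003 m and not (value of joint selector between 1.9635 and 2.2253 rad)).
It fails at once if the selector is forced or squeezed: fingers on it with more than 10 N in all (contact force between selector and the fingers above 10 N).
It fails at once if the flask is lifted, pushed more than 20 mm or tipped (distance of flask from where it was at the start of the episode above 0.02 m or angle between flask's own z axis and vertical above 0.3 rad).
It fails at once if another thing on the bench is lifted, knocked or pushed more than 30 mm (distance of any of amber_bottle, clear_bottle, beaker, vial_rack, spatula, septa_box from where it was at the start of the episode above 0.03 m).
It also fails if it takes over 51 s, if anything falls off the work surface, if the arm or the gripper's body presses on something with over 40 N, if the wrist force passes 120 N, or if a joint passes its speed limit or range.

## Robot

A 6-joint arm with a two-finger parallel gripper is mounted at the origin on the work surface. World frame = base frame: x ahead of the robot, y to its left, z up, the work surface at z = 0. Lengths are in m, angles in rad, forces in N, time in s.
With the tool pointing down it reaches from about 0.35 to 0.775 m from the base axis. Payload 5.5 kg.
Tool frame: the origin (TCP) lies at the very end of the fingers, on their centre line; the grasp point (between the pads) lies 19 mm behind it; z points along the fingers, y is the line along which they close (so a half turn about z gives the same grasp; the last joint's range is limited). The gripper opens to 85 mm and grips with 20 to 120 N. Pads are 22 mm wide; open, the fingers measure 114 mm over their backs; the gripper's body (76 mm by 85 mm) begins 54 mm behind the grasp point. The pads swing forward as they close: fully open they stand 13 mm farther back than shut.
Start: joints at [-1.414, 0.313, 0.046, 1.304, 0, 1.431], TCP at [0.168, -0.55, 0.231] pointing down, gripper open.
Joint ranges: [-2.76, 2.76], [-0.86, 1.69], [-1.03, 1.26], [-2.2, 2.34], [-1.47, 1.5], [-3.14, 3.14]. Speed limits (rad/s): [2.57, 2.57, 3.14, 3.14, 3.14, 3.14].

## Interface

Orientations are given as a unit quaternion [w, x, y, z].
In Python, from workcell import env, read_camera, get_calibration gives the robot as it stands.
- The arm moves only by the tool jog_arm, never from a script. Its argument "motion" is one flat list of numbers, 7 for each row, row after row: the shift along the tool's x, y, z as a fraction of full scale, then the turn, a rotation vector about the tool's x, y, z as a fraction of full scale, then the opening, from 0 (shut) to 1 (fully open). In form: [x, y, z, wx, wy, wz, grip, x, y, z, wx, wy, wz, grip, ...]. A call has 1 to 12 rows; each row is the pose to reach, as a shift and turn from the pose commanded when the call began, along the tool's axes at that moment; what a row does not reach only later rows make up. Full scale, the value 1, is 0.2 m for a shift and 90 degrees for a turn. A row lasts 1/8 s, in which the tool goes at most 62.5 mm and 10.7 degrees, less where a joint would pass 70% of its speed; a pose out of reach is approached as far as the arm can. A call with a number of a shift or a turn outside -1 to 1 is refused whole. A call with a gripper value outside its range is refused whole. The fingers move at their own pace and stop on an object; "newtons" is the grip in N (left out, the last holds). Time passes only in rows, so rows that repeat a pose let the fingers close. It gives the time, the measured TCP pose, the force, the opening and the grip force at its end, in the units of the state.
- env.get_state(): the state, without advancing time (a new reading comes with each control period).
- read_camera(name): name is "scene" or "side" or "wrist"; returns the picture (480x640x3 uint8, red, green, blue); there is no depth.
- get_calibration(name): a dict with "fx", "fy", "cx", "cy" (pixels), "world_from_camera" (4x4, takes a point from camera to world coordinates). Camera axes: x right, y down, z forward; pixel columns grow to the right and rows downward; lengths in m; the calibration is good to about 2 mm. A picture is of the moment at which its call begins: read the wrist's pose just before it. get_calibration takes no time and is no camera call; for the wrist camera it gives the pose at the moment of the call.
- env.hand_in(): hands the job in; it is judged then, once.
The state is a dict: "clock": time; "joint_pos": joint angles; "qvel": joint speeds; "tau": joint torques, N m; "tcp_pos": TCP position; "orientation": TCP orientation; "wrist_force": force on the tool from outside, world axes, zero at the start; "ft_torque": the same for the moment, N m; "finger_gap": finger opening in m; "grip_force": force on a finger pad.
Only numpy, scipy, OpenCV 4.12 (cv2) and the standard library are available. Lean on these libraries where they do the work, as an engineer would, in place of code of your own. Each camera call takes 0.05 s, during which the arm holds its last target. There are 200 camera calls.

## Working session

There is one attempt and no reset: what is moved stays moved. The work goes in short steps, Python scripts to look and compute and a tool call to move; the robot and the scene stay as the last step left them, time stands still between calls to the robot, and variables do not carry over. Pictures are saved under pics/ and viewed, at most 11 in all, crops included, and the job is handed in when it is done.

Besides the shell and the picture viewer there is one more tool, called after ">>>" as name(argument=value, ...) on one line, values as JSON. jog_arm: Moves the arm, as the interface text tells. Shift numbers are shares of 0.2 m and turn numbers shares of 90 degrees, none past 1 either way. Its arguments: {"type":"object","properties":{"motion":{"type":"array","items":{"type":"number"}},"newtons":{"type":"number"}},"required":["motion"]}

```bash
ls; mkdir -p pics
python3 - <<'E'
from workcell import env, read_camera, get_calibration
import cv2
for n in("scene","side"):
    cv2.imwrite(f"pics/{n}0.png",read_camera(n)[:,:,::-1])
    print(n,get_calibration(n))
print(env.get_state())
E
```

```text
pics
scene {'fx': 444.07973089991566, 'fy': 444.07973089991566, 'cx': 314.8784500660342, 'cy': 237.2240171400572, 'world_from_camera': array([[ 0.73299071,  0.45356517, -0.50695489,  1.21891716],
       [ 0.67997868, -0.50915398,  0.52762791, -0.68906652],
       [-0.01880446, -0.73146487, -0.68161978,  0.96246446],
       [ 0.        ,  0.        ,  0.        ,  1.        ]])}
side {'fx': 519.1882924974709, 'fy': 519.1882924974709, 'cx': 312.2366108964036, 'cy': 230.3273355389987, 'world_from_camera': array([[ 0.99501394, -0.03475531,  0.09348438,  0.45862286],
       [-0.09707103, -0.55269892,  0.82770835, -1.06124546],
       [ 0.02290146, -0.83265597, -0.55331687,  0.80621572],
       [ 0.        ,  0.        ,  0.        ,  1.        ]])}
{'clock': 0.1, 'joint_pos': array([-1.41363202e+00,  3.13931782e-01,  4.51092842e-02,  1.30359725e+00,
        1.89892217e-05,  1.43119637e+00]), 'qvel': array([ 0.00034568, -0.00200972,  0.00286242, -0.00106069, -0.00118897,
        0.00038488]), 'tau': array([ 2.72318866e-03, -4.81728816e+01,  2.99242938e+01,  1.28690206e-02,
       -9.16694262e-05, -5.15027892e-06]), 'tcp_pos': array([ 0.16807179, -0.54942284,  0.23050118]), 'orientation': array([-8.11764605e-04,  9.89011230e-01,  1.47838179e-01,  2.36573350e-06]), 'wrist_force': array([-0.17723169, -0.9463547 , -0.9095249 ]), 'ft_torque': array([-0.01809052,  0.02953527, -0.00030799]), 'grip_force': 0.0, 'finger_gap': 0.08551703011899349}
```

View pics/scene0.png

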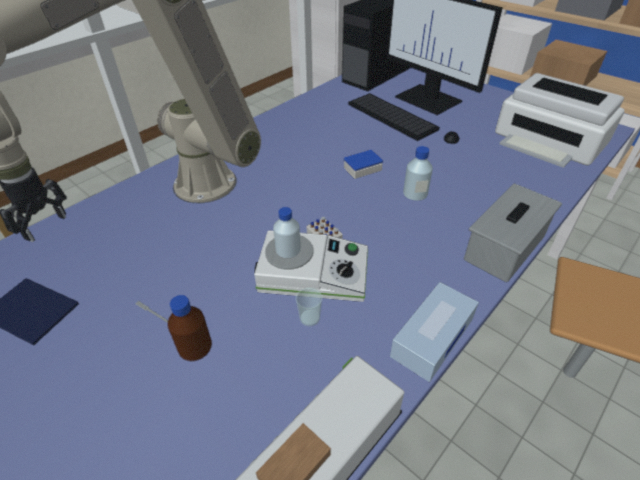

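View pics/side0.png

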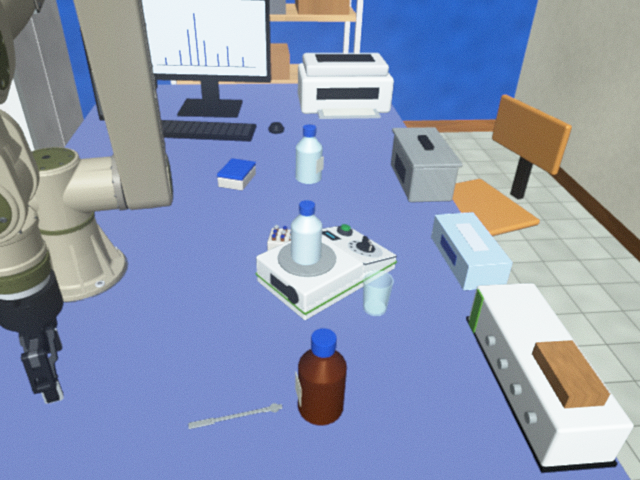

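The stirrer sits mid-bench. In the scene view the dial is near (344,270) and the green button near (351,248). In the side view they are near (364,246) and (345,230). I'll triangulate both and look at crops.

```bash
cat > h.py <<'E'
import numpy as np, cv2
from workcell import env, read_camera, get_calibration
def proj(c,P):
    T=np.linalg.inv(c["world_from_camera"]); p=np.atleast_2d(P)@T[:3,:3].T+T[:3,3]
    return np.c_[c["fx"]*p[:,0]/p[:,2]+c["cx"], c["fy"]*p[:,1]/p[:,2]+c["cy"]]
def ray(c,u,v):
    T=c["world_from_camera"]; d=T[:3,:3]@[(u-c["cx"])/c["fx"],(v-c["cy"])/c["fy"],1]
    return T[:3,3],d/np.linalg.norm(d)
def tri(*obs):
    A=np.zeros((3,3));b=np.zeros(3)
    for c,u,v in obs:
        o,d=ray(c,u,v);M=np.eye(3)-np.outer(d,d);A+=M;b+=M@o
    return np.linalg.solve(A,b)
def onz(c,u,v,z):
    o,d=ray(c,u,v);return o+d*(z-o[2])/d[2]
def dialR(yaw):  # stirrer yaw, panel tilt 15deg rising along +x
    c,s=np.cos(yaw),np.sin(yaw);Rz=np.array([[c,-s,0],[s,c,0],[0,0,1]])
    t=np.radians(15);Ry=np.array([[np.cos(t),0,-np.sin(t)],[0,1,0],[np.sin(t),0,np.cos(t)]])
    return Rz,Rz@Ry
E
python3 - <<'E'
from h import *
cs,cd=get_calibration("scene"),get_calibration("side")
print("dial",tri((cs,344,270),(cd,364,246)),"start",tri((cs,351,248),(cd,345,230)))
a=cv2.imread("pics/scene0.png")[225:310,245:385];b=cv2.imread("pics/side0.png")[195:325,240:410]
a=cv2.resize(a,(800,486),interpolation=cv2.INTER_CUBIC);b=cv2.resize(b,(784,600),interpolation=cv2.INTER_CUBIC)
cv2.imwrite("pics/c1.png",a);cv2.imwrite("pics/c2.png",b)
E
```

```text
dial [ 0.70333571 -0.04104241  0.07127362] start [0.66622038 0.03367676 0.0730186 ]
```

View pics/c1.png

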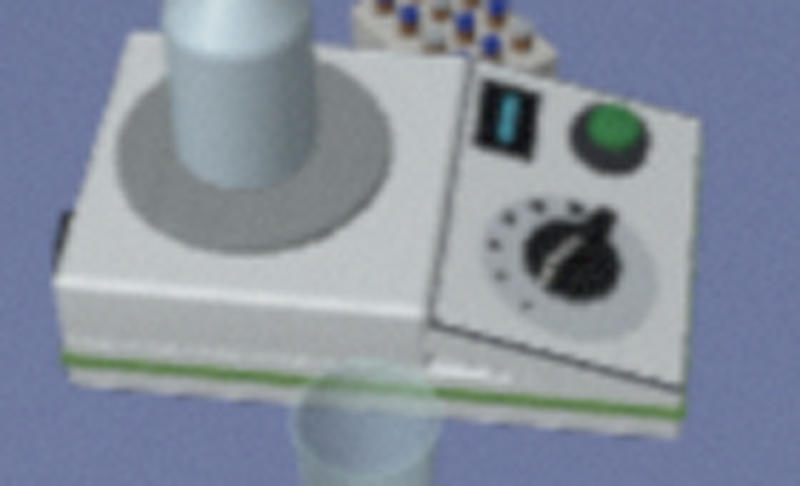

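View pics/c2.png

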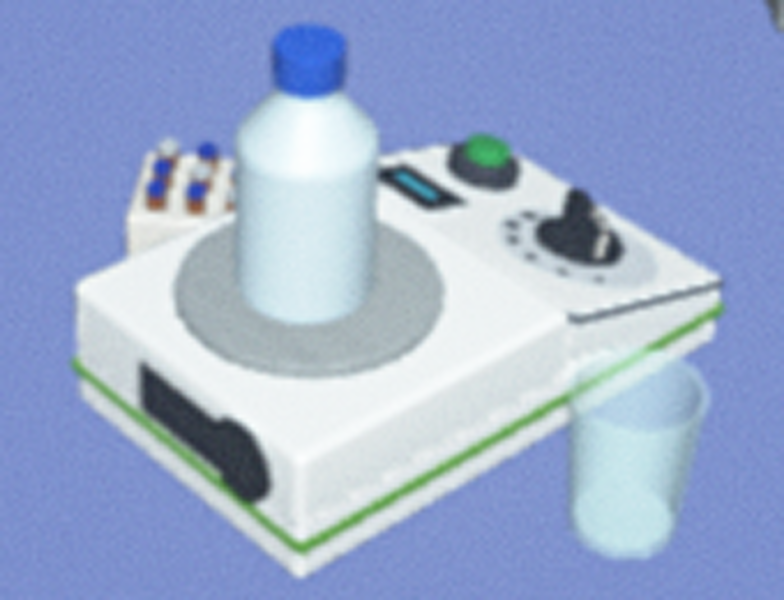

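```bash
cat > fit.py <<'E'
from h import *
from scipy.optimize import least_squares
cs,cd=get_calibration("scene"),get_calibration("side")
s1,s2=800/140,784/170
obs=[(cs,253,148,'plate'),(cs,613,125,'start'),(cs,571,268,'dial'),(cs,680,436,(-150,90,0)),(cs,700,120,(-150,-90,50)),(cs,72,380,(150,90,0)),
(cd,489,150,'start'),(cd,580,247,'dial'),(cd,716,338,(-150,90,0)),(cd,300,577,(150,90,0)),(cd,80,405,(150,-90,0))]
obs=[(c,u/(s1 if c is cs else s2)+(245 if c is cs else 240),v/(s1 if c is cs else s2)+(225 if c is cs else 195),p) for c,u,v,p in obs]
def pts(q):
    Rz,R=dialR(q[2]);o=np.array([q[0],q[1],0])
    dz=.050+(q[3]+.15)*np.tan(np.radians(15))
    D=o+Rz@[q[3],q[4],dz]
    return o,Rz,R,D
def pos(q,p):
    o,Rz,R,D=pts(q)
    if p=='plate':return o+Rz@[.068,0,.097]
    if p=='dial':return D
    if p=='start':return D+R@[-.012,-.086,.022]
    return o+Rz@(np.array(p)/1000)
def res(q):
    return np.concatenate([proj(c,pos(q,p))[0]-[u,v] for c,u,v,p in obs])
r=min((least_squares(res,[.55,0,y,-.09,.043],loss='soft_l1') for y in (0,1.57,3.14,-1.57)),key=lambda r:r.cost)
if __name__=="__main__":
    print(r.x,np.degrees(r.x[2]));print(res(r.x).reshape(-1,2).round(1).tolist());o,Rz,R,D=pts(r.x);print("D",D,"start",pos(r.x,'start'));print(R)
    np.savez("fit.npz",D=D,R=R)
    for k in range(7):
        a=np.pi/2-k*np.pi/6
        print(k,[ (proj(cs,D+R@[.028*np.cos(a),.028*np.sin(a),.0255])[0]-[245,225])*s1, (proj(cd,D+R@[.028*np.cos(a),.028*np.sin(a),.0255])[0]-[240,195])*s2])
E
python3 fit.py
```

```text
[ 0.61118462 -0.06133525 -2.51400686 -0.08702646  0.04324488] -144.04198267262808
[[0.5, -1.8], [0.2, -0.9], [-0.9, 0.2], [1.2, 1.7], [1.0, -1.5], [0.1, 2.6], [0.6, -2.1], [0.1, 0.3], [-0.9, 1.0], [-0.2, 2.7], [-1.0, 0.2]]
D [ 0.70702103 -0.04523844  0.06687371] start [0.6705139  0.03452373 0.08501825]
[[-0.78186621  0.5871923   0.20950042]
 [-0.56718421 -0.80944747  0.15197655]
 [ 0.25881905  0.          0.96592583]]
0 [array([577.17345783, 278.88784799]), array([632.2432112 , 229.32071333])]
1 [array([548.73055309, 265.37332508]), array([609.79761784, 230.00228488])]
2 [array([529.30140265, 243.70279443]), array([582.61143796, 224.05938803])]
3 [array([524.09939856, 219.96763092]), array([558.36539515, 213.16214046])]
4 [array([534.20654599, 200.60607435]), array([543.78904797, 200.41758456])]
5 [array([556.60356794, 190.60635136]), array([542.62266535, 189.34406566])]
6 [array([585.28363381, 192.37464547]), array([554.79380752, 182.82755151])]
```

>>> jog_arm(motion=[0.3, -0.15, -0.5, 0, 0, -0.2, 0, 0.93, -0.5, -0.6, 0, 0, -0.62, 0, 0.93, -0.5, -0.6, 0, 0, -0.62, 0, 0.93, -0.5, -0.6, 0, 0, -0.62, 0, 0.93, -0.5, -0.6, 0, 0, -0.62, 0, 0.93, -0.5, -0.6, 0, 0, -0.62, 0, 0.93, -0.5, -0.6, 0, 0, -0.62, 0], newtons=20)

```text
clock: 0.98
tcp_pos: [0.3164, -0.4, 0.3506]
orientation: [-0.001, 0.806, 0.592, 0.0]
wrist_force: [-0.1, -0.8, -0.1]
finger_gap: 0.0
grip_force: 0.0
```

```bash
cat > plan.py <<'E'
from h import *
from scipy.spatial.transform import Rotation as Ro
def cur():
    s=env.get_state();q=s["orientation"];return s["tcp_pos"],Ro.from_quat([*q[1:],q[0]])
def down(yaw): # degrees, tool z down
    return Ro.from_euler('z',yaw,degrees=True)*Ro.from_euler('x',180,degrees=True)
def rows(targets,base=None):
    p0,R0=base or cur()
    for p,R in targets:
        s=R0.inv().apply(np.array(p)-p0)/.2; w=(R0.inv()*R).as_rotvec()/(np.pi/2)
        print(np.r_[s,w].round(3).tolist())
E
python3 - <<'E'
from plan import *
p,R=cur();print(p,R.as_matrix().round(3).tolist())
rows([((.52,-.22,.36),down(130))])
rows([((.68,-.05,.36),down(180))],((.52,-.22,.36),down(130)))
E
```

```text
[ 0.31635662 -0.39999859  0.35060376] [[0.299, 0.954, -0.001], [0.954, -0.299, 0.001], [0.001, -0.001, -1.0]]
[1.163, 0.703, -0.047, -0.0, -0.001, -0.638]
[0.137, 1.159, 0.0, 0.0, 0.0, -0.556]
```

>>> jog_arm(motion=[0.95, 0.6, 0, 0, 0, -0.64, 0, 0.95, 0.6, 0, 0, 0, -0.64, 0, 0.95, 0.6, 0, 0, 0, -0.64, 0, 0.95, 0.6, 0, 0, 0, -0.64, 0, 0.95, 0.6, 0, 0, 0, -0.64, 0, 0.95, 0.6, 0, 0, 0, -0.64, 0, 0.95, 0.6, 0, 0, 0, -0.64, 0])

```text
clock: 1.85
tcp_pos: [0.4872, -0.2546, 0.3505]
orientation: [-0.001, 0.421, 0.907, 0.0]
wrist_force: [0.8, -0.2, -0.7]
finger_gap: -0.0002
grip_force: 0.0
```

Run:
```python
from plan import *
p,R=cur();print(p)
rows([((.66,-.04,.34),down(180))])
```

```text
[ 0.48718807 -0.25455591  0.35051575]
[0.262, 1.352, 0.052, 0.0, -0.001, -0.554]
```

>>> jog_arm(motion=[0.26, 1, 0, 0, 0, -0.55, 0, 0.26, 1, 0, 0, 0, -0.55, 0, 0.26, 1, 0, 0, 0, -0.55, 0, 0.26, 1, 0, 0, 0, -0.55, 0, 0.26, 1, 0, 0, 0, -0.55, 0, 0.26, 1, 0, 0, 0, -0.55, 0, 0.26, 1, 0, 0, 0, -0.55, 0])

```text
clock: 2.72
tcp_pos: [0.6059, -0.0854, 0.3511]
orientation: [-0.0, 0.003, 1.0, 0.0]
wrist_force: [-0.7, 0.6, 1.3]
finger_gap: 0.0003
grip_force: 0.0
```

Run:
```python
from plan import *
p,R=cur();print(p,R.as_euler('xyz',degrees=True))
cv2.imwrite("pics/w1.png",read_camera("wrist")[:,:,::-1])
c=get_calibration("wrist");print(c)
f=np.load("fit.npz");D,R=f["D"],f["R"]
for n,l in (("D",[0,0,0]),("start",[-.012,-.086,.022]),("m0",[0,.0375,0]),("m3",[.0375,0,0])):print(n,proj(c,D+R@l))
```

```text
[ 0.60594031 -0.08539141  0.35109347] [ 1.79999194e+02 -2.31515783e-02  1.79657642e+02]
{'fx': 331.4027818400222, 'fy': 331.4027818400222, 'cx': 320.88743266992634, 'cy': 237.195718942701, 'world_from_camera': array([[ 5.42472421e-03,  9.65192086e-01,  2.61485773e-01,
         5.38837756e-01],
       [ 9.99985187e-01, -5.35236342e-03, -9.88906740e-04,
        -8.45176985e-02],
       [ 4.45081928e-04,  2.61487264e-01, -9.65206824e-01,
         4.94701374e-01],
       [ 0.00000000e+00,  0.00000000e+00,  0.00000000e+00,
         1.00000000e+00]])}
D [[349.90224143 273.64316992]]
start [[413.09696882 252.10134739]]
m0 [[327.88283439 288.52698506]]
m3 [[334.88346773 255.72958759]]
```

View pics/w1.png

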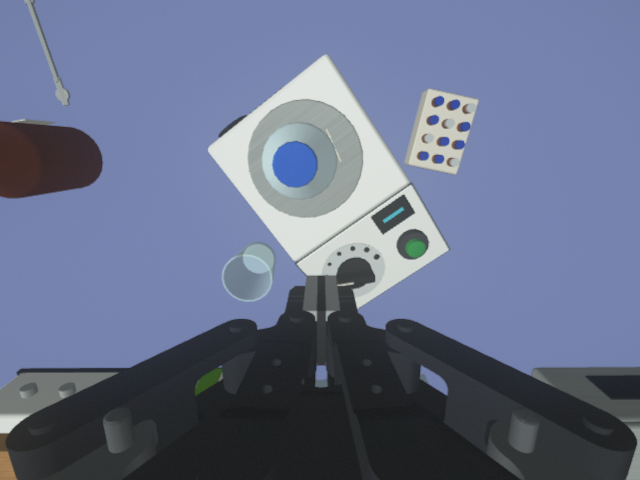

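The wrist view shows the fit is good to about 4 mm: the button is at (416,248) against a predicted (413,252). The white line is at about (338–352,285), pointing left toward mark 0 or 1. I'll look from closer.

>>> jog_arm(motion=[-0.57, 0.18, 0.2, 0, 0, 0, 0, -0.57, 0.18, 0.5, 0, 0, 0, 0, -0.57, 0.18, 0.5, 0, 0, 0, 0, -0.57, 0.18, 0.5, 0, 0, 0, 0, -0.57, 0.18, 0.5, 0, 0, 0, 0])

```text
clock: 3.4
tcp_pos: [0.7199, -0.0495, 0.2526]
orientation: [0.0, 0.002, 1.0, -0.0]
wrist_force: [-0.4, 0.4, 0.8]
finger_gap: 0.0001
grip_force: 0.0
```

Run:
```python
from plan import *
p,R=cur();print(p,R.as_euler('xyz',degrees=True),env.get_state()["joint_pos"].round(2))
c=get_calibration("wrist");im=read_camera("wrist")[:,:,::-1]
f=np.load("fit.npz");D,R=f["D"],f["R"]
u=proj(c,D+R@[-.005,-.04,.01])[0].astype(int);x0,y0=max(u[0]-130,0),max(u[1]-100,0)
cv2.imwrite("pics/w2full.png",im)
cr=im[y0:y0+200,x0:x0+260];cv2.imwrite("pics/w2.png",cv2.resize(cr,None,fx=3,fy=3,interpolation=cv2.INTER_CUBIC));print(x0,y0)
np.savez("w2.npz",**c)
for n,l in (("D",[0,0,0]),("start",[-.012,-.086,.022])):print(n,(proj(c,D+R@l)-[x0,y0])*3)
```

```text
[ 0.71990789 -0.04945222  0.2525964 ] [-1.79976751e+02  4.50542272e-02  1.79821909e+02] [-0.18  0.63  0.6   1.53 -0.   -0.18]
232 86
D [[277.44646217 351.87946724]]
start [[538.28982817 242.60009177]]
```

View pics/w2.png

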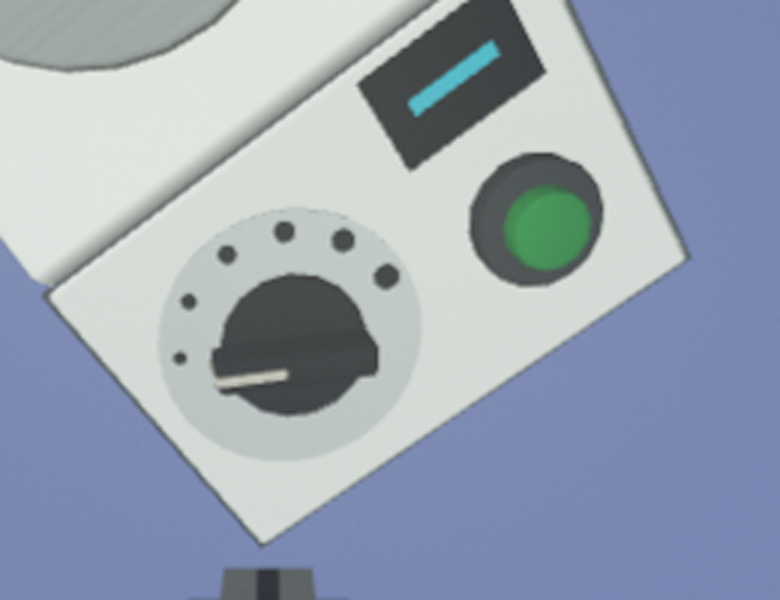

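The close view shows six black dots at crop (180,358), (189,301), (227,254), (284,232), (343,240) and (386,276). The white line runs from (287,375) to (216,383), and the button top is at (547,228). I'll refine the pose on these.

```bash
cat > fit2.py <<'E'
from plan import *
from scipy.optimize import least_squares
c=dict(np.load("w2.npz"));f=np.load("fit.npz");D0=f["D"]
px=np.array([(180,358),(189,301),(227,254),(284,232),(343,240),(386,276),(547,228)])/3+[232,86]
def L(k0):
    return np.array([[.0375*np.cos(np.pi/2-k*np.pi/6),.0375*np.sin(np.pi/2-k*np.pi/6),0.0005] for k in range(k0,k0+6)]+[[-.012,-.086,.022]])
def res(q,k0): return (proj(c,q[:3]+L(k0)@dialR(q[3])[1].T)-px).ravel()
def full(q,k0): return np.r_[res(q,k0),(q[2]-.0669)*500]
for k0 in(0,1):
    r=least_squares(full,[*D0,-2.514],args=(k0,));q=r.x
    print(k0,r.cost,q,np.degrees(q[3]),res(q,k0).round(1))
    R=dialR(q[3])[1]
    # line direction on bar top plane
    n=R[:,2];pt=[]
    for u in((287,375),(216,383)):
        o,d=ray(c,u[0]/3+232,u[1]/3+86);t=n@(q[:3]+n*.0255-o)/(n@d);pt.append(R.T@(o+t*d-q[:3]))
    v=pt[1]-pt[0];print(np.round(pt,4),"mark",(90-np.degrees(np.arctan2(v[1],v[0])))/30)
    np.savez(f"fit2_{k0}.npz",D=q[:3],yaw=q[3],R=R);print(q[:3]+R@[-.012,-.086,.022])
E
python3 fit2.py
```

```text
0 418.93631861319295 [ 0.69896758 -0.0353664   0.05418911 -2.73219723] -156.54337036096533 [  8.9   2.8   2.7   4.5  -3.2   2.7  -6.8  -2.3  -6.9  -8.2  -3.5 -13.5
   9.4  14.7]
[[-0.0034  0.0118  0.0255]
 [ 0.004   0.0338  0.0255]] mark 0.620331355515701
[0.68059158 0.05040713 0.07233365]
1 3.443231303518693 [ 0.70369404 -0.04038528  0.06500474 -2.5087406 ] -143.74024830142127 [ 0.3  0.  -0.2  0.4 -0.4  0.3 -0.5 -0.2 -0.6 -0.4 -0.5 -0.6  1.9  0.6]
[[0.0025 0.0057 0.0255]
 [0.0144 0.0246 0.0255]] mark 1.0776928487563595
[0.66676737 0.03918353 0.08314928]
```

Clean fit: the selector stands at mark 1, and the dial axis is at (0.704, −0.040, 0.065). Next I'll plan the finger path behind the bar.

```bash
cat >> plan.py <<'E'
try:
    f=np.load("fit2_1.npz");D,R_=f["D"],f["R"]
except Exception: pass
def fing(m,perp=.017,h=.0135,along=.026,lift=0):
    a=np.pi/2-m*np.pi/6;u=np.array([np.cos(a),np.sin(a),0]);t=np.array([np.sin(a),-np.cos(a),0])
    p=D+R_@(along*u-perp*t+[0,0,h])+[0,0,lift];w=R_@t
    return p,down(np.degrees(np.arctan2(w[1],w[0])))
E
python3 - <<'E'
from plan import *
for m in (1,4):
    p,R=fing(m);print(p,np.hypot(*p[:2]),R.as_euler('xyz',degrees=True))
T=[fing(1,.026,lift=.05),fing(1,.026)]
rows(T)
E
```

```text
[ 0.72619771 -0.06234481  0.07759895] 0.7288689799427084 [ 180.            0.         -174.60772609]
[ 0.68337228 -0.05742723  0.08607245] 0.6857809888149672 [180.           0.          97.11232543]
[-0.073, -0.059, 0.64, -0.001, 0.002, -0.062]
[-0.072, -0.059, 0.89, -0.001, 0.002, -0.062]
```

>>> jog_arm(motion=[-0.07, -0.06, 0.3, 0, 0, -0.06, 0, -0.07, -0.06, 0.5, 0, 0, -0.06, 0, -0.07, -0.06, 0.64, 0, 0, -0.06, 0, -0.07, -0.06, 0.75, 0, 0, -0.06, 0, -0.07, -0.06, 0.83, 0, 0, -0.06, 0, -0.07, -0.06, 0.89, 0, 0, -0.06, 0, -0.07, -0.06, 0.89, 0, 0, -0.06, 0, -0.07, -0.06, 0.89, 0, 0, -0.06, 0])

```text
clock: 4.45
tcp_pos: [0.7348, -0.0609, 0.0744]
orientation: [0.001, -0.046, 0.999, -0.0]
wrist_force: [-0.3, -0.2, 0.4]
finger_gap: -0.0002
grip_force: 0.0
```

Run:
```python
from plan import *
p,R=cur();q,_=fing(1,.026);print(p,q,R.as_euler('xyz',degrees=True),env.get_state()["wrist_force"])
im=read_camera("wrist")[:,:,::-1];cv2.imwrite("pics/w3.png",im)
rows([fing(m) for m in np.arange(.6,2.61,.2)])
```

```text
[ 0.73482136 -0.0609449   0.07440246] [ 0.7349299  -0.06152057  0.07558165] [-1.79969688e+02  8.73953905e-02 -1.74694287e+02] [-0.27317968 -0.2497139   0.43666569]
[0.02, 0.017, -0.007, -0.001, 0.001, -0.137]
[0.031, 0.006, -0.012, -0.0, 0.001, -0.069]
[0.044, -0.003, -0.016, -0.0, 0.001, -0.001]
[0.057, -0.011, -0.02, -0.0, 0.001, 0.067]
[0.072, -0.018, -0.024, -0.0, 0.001, 0.134]
[0.087, -0.023, -0.028, -0.0, 0.001, 0.2]
[0.102, -0.026, -0.032, -0.0, 0.001, 0.267]
[0.118, -0.028, -0.036, -0.0, 0.001, 0.332]
[0.133, -0.028, -0.04, -0.0, 0.001, 0.398]
[0.149, -0.027, -0.043, 0.0, 0.001, 0.462]
[0.165, -0.023, -0.046, 0.0, 0.001, 0.527]
```

View pics/w3.png

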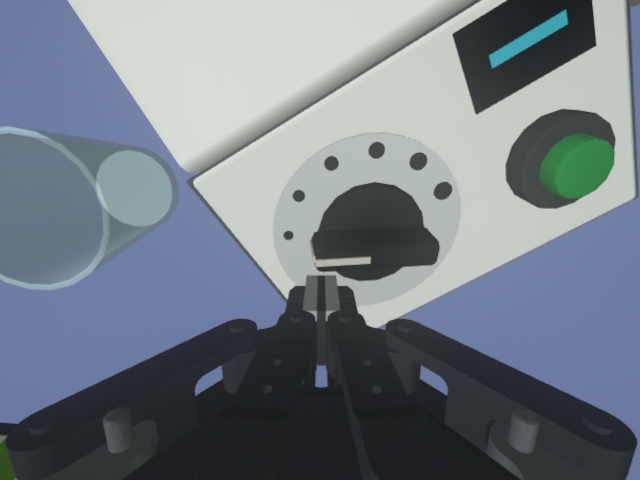

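The shut fingertip (columns 304–339, front edge at row 276) stands just behind the outer end of the bar, whose tip is near column 312. I'll push gently along the arc.

>>> jog_arm(motion=[0.031, 0.006, -0.012, 0, 0, -0.07, 0, 0.044, -0.003, -0.016, 0, 0, 0, 0, 0.057, -0.011, -0.02, 0, 0, 0.067, 0, 0.072, -0.018, -0.024, 0, 0, 0.134, 0, 0.087, -0.023, -0.028, 0, 0, 0.2, 0, 0.102, -0.026, -0.032, 0, 0, 0.267, 0, 0.118, -0.028, -0.036, 0, 0, 0.332, 0, 0.133, -0.028, -0.04, 0, 0, 0.398, 0, 0.149, -0.027, -0.043, 0, 0, 0.462, 0, 0.165, -0.023, -0.046, 0, 0, 0.527, 0, 0.165, -0.023, -0.046, 0, 0, 0.527, 0])

```text
clock: 5.88
tcp_pos: [0.7022, -0.0685, 0.0835]
orientation: [0.001, 0.359, 0.933, 0.0]
wrist_force: [-0.2, 0.1, -0.2]
finger_gap: -0.0001
grip_force: 0.0
```

Run:
```python
from plan import *
p,R=cur();q,Q=fing(2.6);print(p,q,(R.inv()*Q).as_rotvec(degrees=True),env.get_state()["wrist_force"])
im=read_camera("wrist")[:,:,::-1];cv2.imwrite("pics/w4.png",im)
rows([fing(m) for m in np.arange(2.7,3.91,.1)],(q,Q))
```

```text
[ 0.70221555 -0.06851294  0.08345401] [ 0.70248838 -0.0685957   0.08371219] [0.03623086 0.07380642 0.07714848] [-0.20067509  0.06988016 -0.23306838]
[0.007, -0.004, -0.001, 0.0, -0.0, 0.032]
[0.014, -0.008, -0.003, 0.0, -0.0, 0.065]
[0.021, -0.011, -0.004, 0.0, -0.0, 0.097]
[0.029, -0.014, -0.005, 0.0, -0.0, 0.129]
[0.036, -0.017, -0.006, -0.0, -0.0, 0.161]
[0.044, -0.019, -0.007, 0.0, -0.0, 0.193]
[0.052, -0.021, -0.008, 0.0, -0.0, 0.226]
[0.06, -0.023, -0.009, 0.0, -0.0, 0.258]
[0.068, -0.024, -0.01, 0.0, -0.0, 0.29]
[0.076, -0.024, -0.01, 0.0, -0.0, 0.323]
[0.084, -0.024, -0.011, 0.0, -0.0, 0.355]
[0.092, -0.024, -0.011, 0.0, -0.0, 0.387]
[0.1, -0.024, -0.012, 0.0, -0.0, 0.42]
```

View pics/w4.png

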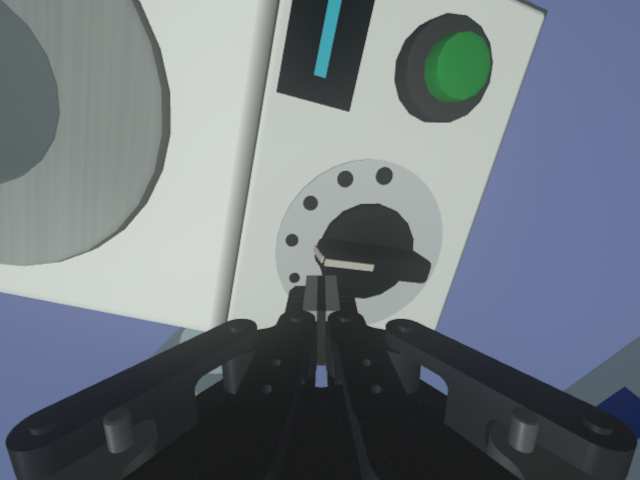

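The dots visible are 6 (384,176), 5 (345,179), 4 (310,203), 3 (291,240) and 2 (294,278), and the bar points at 3, clear of the finger. One more click to go.

>>> jog_arm(motion=[0.014, -0.008, -0.003, 0, 0, 0.065, 0, 0.021, -0.011, -0.004, 0, 0, 0.097, 0, 0.029, -0.014, -0.005, 0, 0, 0.129, 0, 0.036, -0.017, -0.006, 0, 0, 0.161, 0, 0.044, -0.019, -0.007, 0, 0, 0.193, 0, 0.052, -0.021, -0.008, 0, 0, 0.226, 0, 0.06, -0.023, -0.009, 0, 0, 0.258, 0, 0.068, -0.024, -0.01, 0, 0, 0.29, 0, 0.076, -0.024, -0.01, 0, 0, 0.323, 0, 0.076, -0.024, -0.01, 0, 0, 0.323, 0])

```text
clock: 7.18
tcp_pos: [0.6875, -0.0618, 0.0848]
orientation: [0.0, 0.581, 0.814, 0.0]
wrist_force: [-0.3, -0.9, -0.1]
finger_gap: -0.0005
grip_force: 0.0
```

Run:
```python
from plan import *
p,R=cur();q,Q=fing(3.6);print(p,q,(R.inv()*Q).as_rotvec(degrees=True),env.get_state()["wrist_force"])
c=get_calibration("wrist");im=read_camera("wrist")[:,:,::-1].copy()
for m,col in((3,(0,0,255)),(4,(255,0,255))):
    a=np.pi/2-m*np.pi/6
    for r in(0,.028):cv2.circle(im,tuple(proj(c,D+R_@[r*np.cos(a),r*np.sin(a),.0255])[0].round().astype(int).tolist()),2,col,-1)
cv2.imwrite("pics/w5.png",im)
p0,R0=cur()
rows([fing(3.3,.026),fing(3.3,.026,lift=.1)])
```

```text
[ 0.68754438 -0.06179958  0.08475306] [ 0.68797093 -0.06200497  0.08580433] [0.02243865 0.01829322 0.08414228] [-0.29053553 -0.93673822 -0.0548985 ]
[-0.066, 0.023, -0.005, 0.0, 0.0, -0.096]
[-0.066, 0.023, -0.505, 0.0, 0.0, -0.096]
```

View pics/w5.png

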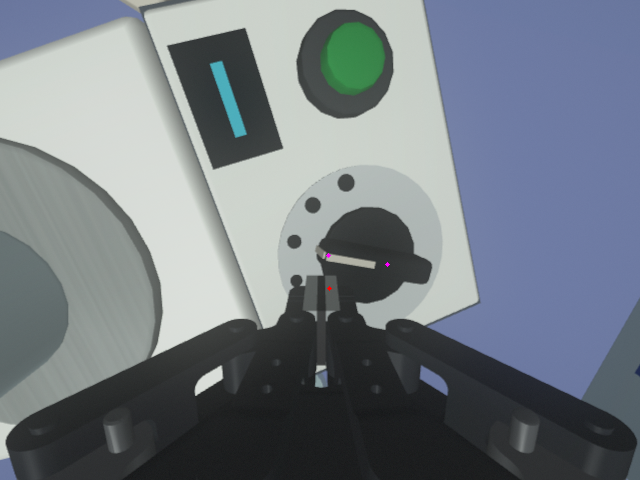

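The bar stands on the predicted mark-4 overlay (magenta), with the finger just behind it. I'll back off, lift, and go over the button.

>>> jog_arm(motion=[-0.035, 0.012, -0.005, 0, 0, -0.05, 0, -0.066, 0.023, -0.01, 0, 0, -0.096, 0, -0.066, 0.023, -0.1, 0, 0, -0.096, 0, -0.066, 0.023, -0.3, 0, 0, -0.096, 0, -0.066, 0.023, -0.5, 0, 0, -0.096, 0, -0.066, 0.023, -0.5, 0, 0, -0.096, 0])

```text
clock: 7.98
tcp_pos: [0.6984, -0.0731, 0.1907]
orientation: [0.004, 0.519, 0.855, 0.002]
wrist_force: [0.9, 0.6, -0.6]
finger_gap: -0.0002
grip_force: 0.0
```

```bash
cat > press.py <<'E'
from plan import *
S=D+R_@[-.012,-.086,.022];n=R_[:,2]
R0=down(105);z=R0.as_matrix()[:,2];Q=Ro.from_rotvec(np.cross(z,-n)/np.linalg.norm(np.cross(z,-n))*np.arccos(z@-n))*R0
if __name__=="__main__":
    p,R=cur();print(p,S,Q.as_matrix().round(3).tolist())
    rows([(S+n*.07,Q),(S+n*.015,Q)])
E
python3 press.py
```

```text
[ 0.69836479 -0.07309897  0.19070392] [0.66676737 0.03918353 0.08314928] [[-0.269, 0.94, -0.209], [0.959, 0.24, -0.153], [-0.094, -0.241, -0.966]]
[0.586, 0.206, 0.198, 0.166, -0.04, 0.137]
[0.577, 0.134, 0.463, 0.166, -0.04, 0.137]
```

>>> jog_arm(motion=[0.3, 0.1, 0.05, 0.08, -0.02, 0.07, 0, 0.586, 0.206, 0.198, 0.166, -0.04, 0.137, 0, 0.586, 0.206, 0.198, 0.166, -0.04, 0.137, 0, 0.586, 0.206, 0.198, 0.166, -0.04, 0.137, 0, 0.58, 0.16, 0.36, 0.166, -0.04, 0.137, 0, 0.577, 0.134, 0.46, 0.166, -0.04, 0.137, 0, 0.577, 0.134, 0.46, 0.166, -0.04, 0.137, 0, 0.577, 0.134, 0.46, 0.166, -0.04, 0.137, 0])

```text
clock: 8.98
tcp_pos: [0.6675, 0.0405, 0.0954]
orientation: [-0.039, 0.604, 0.786, -0.126]
wrist_force: [0.5, 0.3, 0.8]
finger_gap: 0.0001
grip_force: 0.0
```

```bash
cat > chk.py <<'E'
from press import *
p,R=cur();s=env.get_state();print(R_.T@(p-S)*1000,"mm",np.degrees((R.inv()*Q).magnitude()),"Fn",n@s["wrist_force"])
E
python3 - <<'E'
from chk import *
im=read_camera("wrist")[:,:,::-1].copy();cv2.imwrite("pics/w6.png",im)
rows([(S+n*h,Q) for h in(.003,-.001,-.005,-.007)])
E
```

```text
[ 1.80975569 -0.63178932 12.15969995] mm 0.3149949368117613 Fn 0.9221933929534135
[-0.002, 0.008, 0.046, -0.002, -0.002, -0.0]
[-0.002, 0.008, 0.066, -0.002, -0.002, -0.0]
[-0.002, 0.008, 0.086, -0.002, -0.002, -0.0]
[-0.002, 0.008, 0.096, -0.002, -0.002, -0.0]
```

View pics/w6.png

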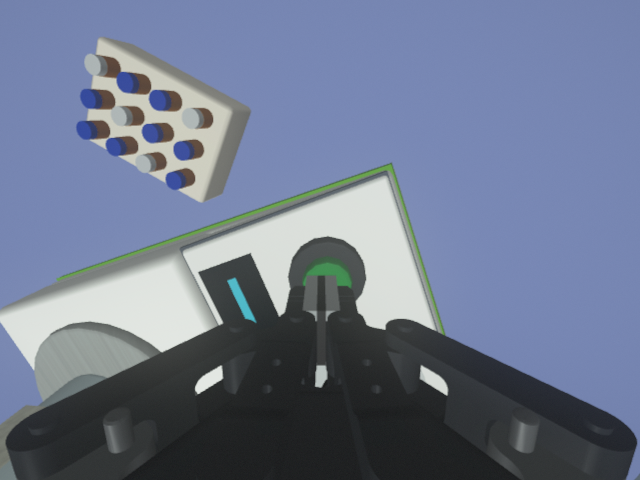

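The tip is over the green button (327,275), with the rack well clear. I'll press.

>>> jog_arm(motion=[0, 0.008, 0.046, 0, 0, 0, 0, 0, 0.008, 0.06, 0, 0, 0, 0, 0, 0.008, 0.07, 0, 0, 0, 0, 0, 0.008, 0.08, 0, 0, 0, 0, 0, 0.008, 0.09, 0, 0, 0, 0, 0, 0.008, 0.09, 0, 0, 0, 0, 0, 0.008, 0.09, 0, 0, 0, 0])

```text
clock: 9.9
tcp_pos: [0.6656, 0.04, 0.0782]
orientation: [-0.039, 0.603, 0.787, -0.126]
wrist_force: [1.2, 1.1, 15.9]
finger_gap: 0.0006
grip_force: 7.4
```

```bash
python3 chk.py
```

```text
[-0.80838428 -1.33265477 -4.90948395] mm 0.24850649122687662 Fn 15.738299613068737
```

It's bottomed out at 4.9 mm of travel and about 16 N. I'll retreat along the normal and then up.

>>> jog_arm(motion=[0, 0, -0.08, 0, 0, 0, 0, 0, 0, -0.25, 0, 0, 0, 0, 0, 0, -0.5, 0, 0, 0, 0, 0, 0, -0.8, 0, 0, 0, 0, 0, 0, -0.8, 0, 0, 0, 0, 0, 0, -0.8, 0, 0, 0, 0, 0, 0, -0.8, 0, 0, 0, 0])

```text
clock: 10.78
tcp_pos: [0.6977, 0.0637, 0.2267]
orientation: [-0.042, 0.603, 0.786, -0.129]
wrist_force: [-1.0, -0.3, -0.2]
finger_gap: 0.0
grip_force: 0.0
```

Run:
```python
from chk import *
c=get_calibration("scene");im=read_camera("scene")[:,:,::-1].copy()
print(s["qvel"].round(3))
cr=im[190:350,130:395];cv2.imwrite("pics/s2.png",cv2.resize(cr,None,fx=3,fy=3,interpolation=cv2.INTER_CUBIC))
```

```text
[ -0.873667    -1.46665489 148.87785426] mm 0.7861593504016167 Fn -0.48932463356050127
[-0.002 -0.003 -0.004  0.004 -0.001  0.001]
```

View pics/s2.png

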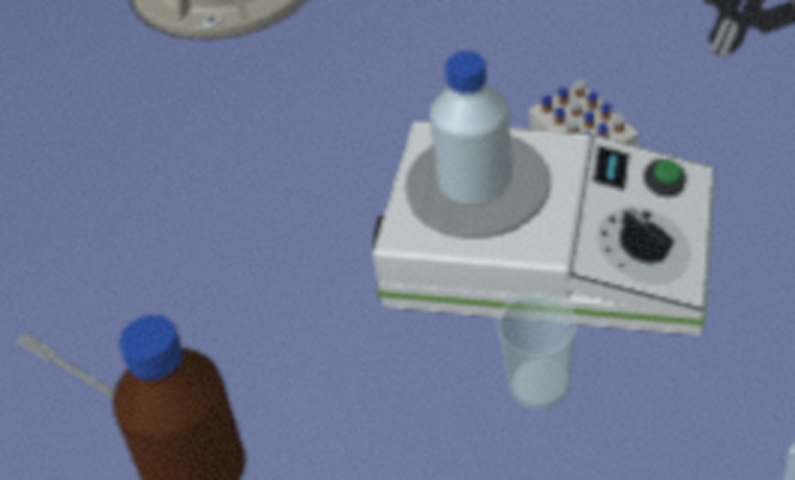

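The bar still points at mark 4 (crop (625,212)), the button at (667,172) is released, the flask and the other things are in place, and the arm is clear.

```bash
python3 -c "
from workcell import env
print(env.hand_in())"
```

```text
the job is handed in; nothing more can be done
None
```

The job is handed in (no verdict came back): the selector was clicked from mark 1 to mark 4, the start button was then pressed fully in and released, the flask and the other items in view look undisturbed, and the arm is clear.

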